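# Clamp a circuit board in a repair jig with a thumb wedge

## Task

Clamp the circuit board in the repair jig: first slide the bar up until it presses the board home against the jaw, then push the thumb wedge nose first between bar and ramp until it jams and holds the bar fast against the board when you let go. Push firmly but not hard (about 15 N on the wedge), for the board cracks if it is squeezed too much, and leave the other things on the bench alone.

Things in the scene. Friction and masses are not known exactly. Their poses are not given: they have to be found in the camera images.
- fixture: The repair jig, fixed to the bench: dark steel base plate 210 x 210 mm, top 12 mm above the bench. Origin: centre of its underside. Along its y, from -y to +y: jaw, circuit board, sliding bar, the wedge's channel, ramp block. The wedge goes in along its +x. Coordinates 'in the jig' are in this frame
- jaw_face (a point): Middle of the jaw's clamping face, which looks to the jig's +y: at x = +45, y = -70 mm in the jig. The aluminium jaw is 110 mm long in x, top 36 mm above the bench, and backed by stiff springs: it gives to -y by 1 mm for each 20 N, and no other way
- mouth (a point): Middle of the channel's mouth, on the plate's top (x = +20, y = +45.5 mm in the jig). With the bar home the channel is about 27 mm wide here and narrows towards +x, the ramp block's face sloping 1 in 7. The block (round end at x = +6, far end +90 mm, top 34 mm above the bench) is bolted through slots and sits up to 2.5 mm either way in y, not measured: where the wedge jams must be felt
- bar: Sliding aluminium bar, 70 mm (x) by 22 mm (y), top 36 mm above the bench, carrying an upright steel post. Origin: middle of its underside, 12 to 13 mm above the bench; axes as the jig's. Slides only along the jig's y, needing about 2 N. Home (on the board, board on the jaw) its origin is at y = +21 mm in the jig; it starts 8 to 14 mm further to +y. Push to -y; 5 to 8 N is plenty
- bar_post (a point): Centre of the upright post on the bar's middle: the post is 24 mm (jig's x) by 14 mm (jig's y) and reaches from 36 to 68 mm above the bench; this point is 54 mm above the bench
- wedge: Loose steel thumb wedge, 80 mm long, 22 mm tall, 0.34 kg, on the plate before the mouth, between two guide rails only 4 mm tall (tops 16 mm above the bench). Origin: underside, half-way along. +x points to the round nose (20 mm wide, at x = +40 mm); straight side y = -10 mm. A tab 10 x 26 x 18 mm stands on it at x = -20 mm. It jams with its origin at x = +29 mm in the jig, give or take 21 mm
- wedge_butt (a point): Centre of the flat, polished upright plate at the wedge's rear end (30 mm wide, 20 mm tall), 23 mm above the bench, 46 mm behind the wedge's origin; axes as the wedge's. Pushed here with a broad flat tip along the jig's +x the wedge stays straight but slips sideways freely and finds its own way; it slides with 1 to 5 N and jams at a steady 13 to 18 N. Friction then holds it
- board: The circuit board to be clamped: brown, 100 mm (x) x 80 mm (y) x 3 mm, parts up to 19 mm tall on it, lying on two strips, its underside 18 mm above the bench, 1 to 5 mm off the jaw. Origin: centre of its underside. Home: its edge touches the jaw, origin at y = -30 mm in the jig. It cracks if the bar squeezes it with more than 30 N
- screwdriver: Bystander, to be left alone: screwdriver lying flat, 170 mm long. Origin: underside, middle of its length
- spool: Bystander, to be left alone: round solder spool standing upright, 52 mm wide, 40 mm tall. Origin: on its underside, about the middle
- adapter: Bystander, to be left alone: black plug-in power adapter, 70 x 48 x 40 mm. Origin: on its underside, about the middle
- speaker: Bystander, to be left alone: round loudspeaker lying face up, 80 mm wide, 34 mm tall. Origin: on its underside, about the middle
- heatsink: Bystander, to be left alone: finned aluminium heat sink 50 x 36 x 21 mm, standing on the jig's base plate beside the rails. Origin: on its underside, about the middle
- meter: Bystander, to be left alone: hand multimeter lying flat, 130 x 75 x 32 mm. Origin: on its underside, about the middle
- jar: Bystander, to be left alone: closed glass jar, 56 mm wide, 75 mm tall. Origin: on its underside, about the middle
Not all that is in view belongs to the job. Leave any green look-alike of the wedge alone.

How it is judged:
By the outcome, as a careful person would: the job done as asked, in the order asked, and still so for the second after the job is handed in, with the robot touching nothing.
It also fails if it takes over 51 s, if anything falls off the work surface, if the arm or the gripper's body presses on something with over 40 N, if the wrist force passes 120 N, or if a joint passes its speed limit or range.

## Robot

A 6-joint arm with a two-finger parallel gripper is mounted at the origin on the work surface. World frame = base frame: x ahead of the robot, y to its left, z up, the work surface at z = 0. Lengths are in m, angles in degrees, forces in N, time in s.
With the tool pointing down it reaches from about 0.275 to 1 m from the base axis. Payload 8.4 kg.
Tool frame: the origin (TCP) lies midway between the tips of the shut fingers; the grasp point (between the pads) lies 19 mm behind it (robot.hold_point_z is the z of the grasp point in the tool frame, in m); z points along the fingers, y is the line along which they close (so a half turn about z gives the same grasp; the last joint's range is limited). The gripper opens to 85 mm and grips with 20 to 120 N. Pads are 22 mm wide; open, the fingers measure 114 mm over their backs; the gripper's body (76 mm by 85 mm) begins 54 mm behind the grasp point. The pads swing forward as they close: fully open they stand 13 mm farther back than shut.
Start: joints at [-0.138, 20.225, 93.587, -0, 66.188, -0.138], TCP at [0.625, -0, 0.231] pointing down, gripper open.
Joint ranges: [-150.9, 150.9], [-52.94, 120.26], [3.33, 152.33], [-74.26, 254.26], [0, 154.13], [-172.89, 172.89]. Speed limits (degrees/s): [127.2, 127.2, 159.86, 180, 180, 180].

## Interface

Orientations are given as [roll, pitch, yaw] about the fixed x, y, z axes, in that order (R = Rz(yaw) Ry(pitch) Rx(roll)).
In Python, from workcell import robot gives the robot as it stands.
- The arm moves only by the shell command python3 -m pendant 'ROWS' [FORCE]. ROWS is JSON, a list of rows, each a list of 5 numbers: the shift along the world's x, y, z normalised to -1 to 1, where 1 is 200 mm, then the turn about the world's z normalised to -1 to 1, where 1 is 60 degrees, then the gripper's target within -1 to 1 (fully open at 1, half-way at 0, shut at -1). A call has exactly 8 rows; each row is the pose to reach, as a shift and turn from the pose commanded when the call began; what a row does not reach only later rows make up. A row lasts 1/8 s, in which the tool goes at most 62.5 mm and 10.7 degrees, less where a joint would pass 70% of its speed; a pose out of reach is approached as far as the arm can. A call with a number of a shift or a turn outside -1 to 1 is refused whole. A call with a gripper value outside its range is refused whole. The fingers move at their own pace and stop on an object; FORCE is the grip in N (left out, the last holds). Time passes only in rows, so rows that repeat a pose let the fingers close, or fill a call up. It gives the time, the measured TCP pose, the force, the opening and the grip force at its end, in the units of the state.
- robot.observe(): the state, without advancing time (a new reading comes with each control period).
- robot.get_image(name): name is "scene" or "side" or "wrist"; returns the picture (420x560x3 uint8, blue, green, red); there is no depth.
- robot.get_calibration(name): a dict with "fov_y" (degrees; the focal length in pixels is half the picture's height over the tangent of half this angle, whatever the lens; pixels are square), "cx", "cy" (the principal point, pixels), "view" (4x4, takes a point from world to camera coordinates); the wrist camera has in their place "hand_eye" (4x4, takes a point from camera to tool coordinates, whose origin is the TCP and whose axes are the flange's). Camera axes: x right, y down, z forward; pixel columns grow to the right and rows downward; lengths in m; the calibration is good to about 2 mm. A picture is of the moment at which its call begins: read the wrist's pose just before it. get_calibration takes no time and is no camera call.
- robot.job_done(): hands the job in; it is judged then, once.
The state is a dict: "t": time; "qpos": joint angles; "qd": joint speeds; "joint_torque": joint torques, N m; "position": TCP position; "eef_rot": TCP orientation; "wrist_force": force on the tool from outside, world axes, zero at the start; "torque": the same for the moment, N m; "width": finger opening in m; "finger_force": force on a finger pad.
Only numpy, scipy, OpenCV 4.12 (cv2) and the standard library are available. Lean on these libraries where they do the work, as an engineer would, in place of code of your own. Each camera call takes 0.05 s, during which the arm holds its last target. There are 200 camera calls.

## Working session

There is one attempt and no reset: what is moved stays moved. The work goes in short steps, Python scripts to look and compute and a shell command to move; the robot and the scene stay as the last step left them, time stands still between calls to the robot, and variables do not carry over. Pictures are saved under pics/ and viewed, at most 10 in all, crops included, and the job is handed in when it is done.

```bash
mkdir -p pics
python3 - <<'E'
from workcell import robot
import cv2,numpy as np
print(robot.observe())
for n in("scene","side","wrist"):
    im=robot.get_image(n); cv2.imwrite(f"pics/{n}0.png",im)
    c=robot.get_calibration(n); print(n,{k:np.round(v,4).tolist() for k,v in c.items()})
a=cv2.imread("pics/scene0.png");cv2.imwrite("pics/scene0b.png",cv2.resize(a,(800,600),interpolation=cv2.INTER_CUBIC))
E
```

```text
{'t': 0.0, 'qpos': array([-1.37903880e-01,  2.02614585e+01,  9.36300145e+01, -1.73396366e-03,
        6.61896431e+01, -1.37494270e-01]), 'qd': array([ 0.07162249, -0.03822154, -0.05402007,  0.00388143, -0.06519359,
        0.0698572 ]), 'joint_torque': array([-2.03471049e-03, -6.05236173e+01, -3.42063046e+01, -2.62302356e-04,
        9.48130677e-03,  3.61521288e-06]), 'position': array([ 6.24504996e-01, -1.25936728e-05,  2.30565895e-01]), 'eef_rot': array([-1.79918880e+02,  1.39072647e-03,  9.00002925e+01]), 'wrist_force': array([0.36306902, 0.5131105 , 0.30418707]), 'torque': array([-0.04205413,  0.03008218, -0.04377232]), 'finger_force': 0.0, 'width': 0.08550373395824808}
scene {'fov_y': 50.5026, 'cx': 277.0317, 'cy': 215.3644, 'view': [[0.3514, 0.9361, -0.0166, -0.1965], [0.5135, -0.2075, -0.8326, -0.2452], [-0.7829, 0.2841, -0.5536, 1.6652], [0.0, 0.0, 0.0, 1.0]]}
side {'fov_y': 42.3458, 'cx': 279.1578, 'cy': 202.8456, 'view': [[0.977, -0.212, -0.0209, -0.5667], [-0.14, -0.565, -0.8132, 0.137], [0.1606, 0.7974, -0.5817, 1.2782], [0.0, 0.0, 0.0, 1.0]]}
wrist {'fov_y': 69.248, 'cx': 278.4833, 'cy': 214.4124, 'hand_eye': [[0.0003, -0.9621, -0.2726, 0.0693], [1.0, 0.0007, -0.0014, -0.0008], [0.0015, -0.2726, 0.9621, -0.1435], [0.0, 0.0, 0.0, 1.0]]}
```

View pics/scene0b.png

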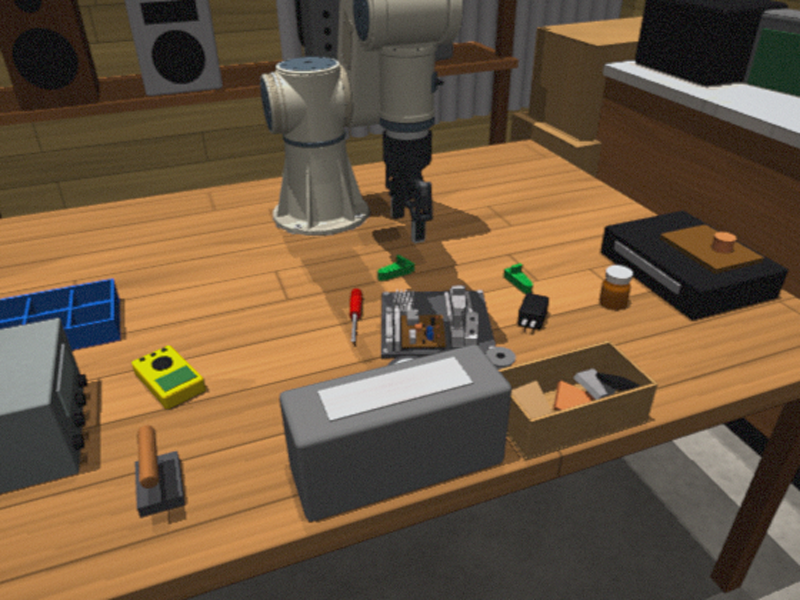

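View pics/wrist0.png

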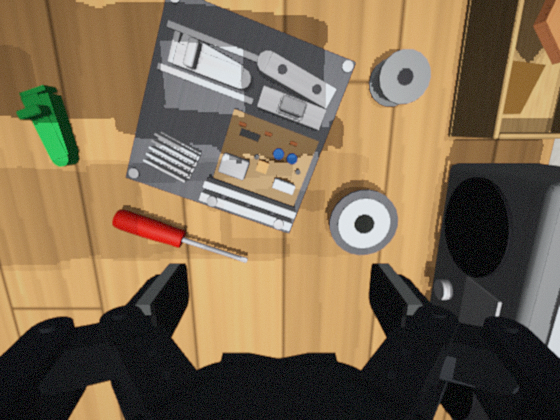

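The wrist picture shows the jig turned about -17°. Plate corners are near (127,180), (290,232) and (355,65). The wedge is at (205,60), the ramp block at (297,78), the bar post at (291,103) and the jaw at (248,205). I'll compute a rough pose.

```bash
cat > h.py <<'E'
import numpy as np,cv2
from scipy.spatial.transform import Rotation as R
from scipy.optimize import least_squares
from workcell import robot
C=robot.get_calibration("wrist"); f=210/np.tan(np.radians(C["fov_y"]/2)); H=np.array(C["hand_eye"])
def cam(p,e):
    T=np.eye(4);T[:3,:3]=R.from_euler("xyz",e,degrees=True).as_matrix();T[:3,3]=p
    return T@H
def ray(uv,z,T):
    d=T[:3,:3]@np.array([(uv[0]-C["cx"])/f,(uv[1]-C["cy"])/f,1]);o=T[:3,3]
    return o+d*(z-o[2])/d[2]
def proj(P,T):
    q=(np.asarray(P)-T[:3,3])@T[:3,:3]; return q[:,:2]/q[:,2:]*f+[C["cx"],C["cy"]]
def jig2w(j,P):  # j=x,y,yawdeg ; P in m
    P=np.atleast_2d(P);a=np.radians(j[2]);c,s=np.cos(a),np.sin(a)
    return np.c_[j[0]+c*P[:,0]-s*P[:,1],j[1]+s*P[:,0]+c*P[:,1],P[:,2]]
def w2jig(j,P):
    P=np.atleast_2d(P);a=np.radians(j[2]);c,s=np.cos(a),np.sin(a);d=P-[j[0],j[1],0]
    return np.c_[c*d[:,0]+s*d[:,1],-s*d[:,0]+c*d[:,1],P[:,2]]
def fit(px,P,T,j0=(.6,.1,-17)):
    r=least_squares(lambda j:(proj(jig2w(j,P),T)-px).ravel(),j0,x_scale=[.01,.01,1]);return r.x,r.fun
E
python3 - <<'E'
from h import *
T=cam([.6245,0,.2306],[-179.92,0,90])
P=np.array([[-.105,-.105,.012],[.105,-.105,.012],[.105,.105,.012]])
j,r=fit(np.array([[127,180],[290,232],[355,65]]),P,T);print(j,r)
for n,uv,z in[("butt",(172,53),.033),("nose",(250,78),.034),("post",(291,100),.068),("heat",(172,157),.03)]:
    w=ray(uv,z,T);print(n,w,w2jig(j,w)*1e3)
E
```

```text
[  0.57315258   0.07341049 -19.40864689] [-1.39996993  0.14743456 -0.04752705  3.18458983  1.29708934 -2.23077408]
butt [0.51484715 0.14266871 0.033     ] [[-78.00682385  45.94736039  33.        ]]
nose [0.59346705 0.11912872 0.034     ] [[ 3.96772095 49.87074594 34.        ]]
post [0.63477801 0.0949634  0.068     ] [[50.96130558 40.80645786 68.        ]]
heat [0.50388873 0.03833994 0.03      ] [[-53.67369241 -56.09419383  30.        ]]
```

```bash
python3 -m pendant '[[0.01,0.1,-0.08,0.15,-1],[0.02,0.2,-0.16,0.3,-1],[0.03,0.3,-0.24,0.45,-1],[0.04,0.4,-0.32,0.6,-1],[0.05,0.5,-0.4,0.75,-1],[0.055,0.575,-0.45,0.9,-1],[0.055,0.575,-0.45,1,-1],[0.055,0.575,-0.45,1,-1]]' 40
python3 - <<'E'
from h import *
s=robot.observe();im=robot.get_image("wrist");np.savez("p1",p=s["position"],e=s["eef_rot"]);print(s["position"],s["eef_rot"],s["wrist_force"])
cv2.imwrite("pics/w1r.png",im);cv2.imwrite("pics/w1.png",cv2.resize(im,(800,600),interpolation=cv2.INTER_CUBIC))
E
```

```text
t: 1.15
position: [0.6358, 0.1152, 0.1408]
eef_rot: [-180.0, -0.0, 150.0]
wrist_force: [-0.6, -0.2, -0.5]
width: 0.0001
finger_force: 0.0
[0.63575492 0.11515708 0.14083827] [-1.79969327e+02 -3.17123957e-02  1.49978779e+02] [-0.62897294 -0.18456439 -0.51116717]
```

View pics/w1.png

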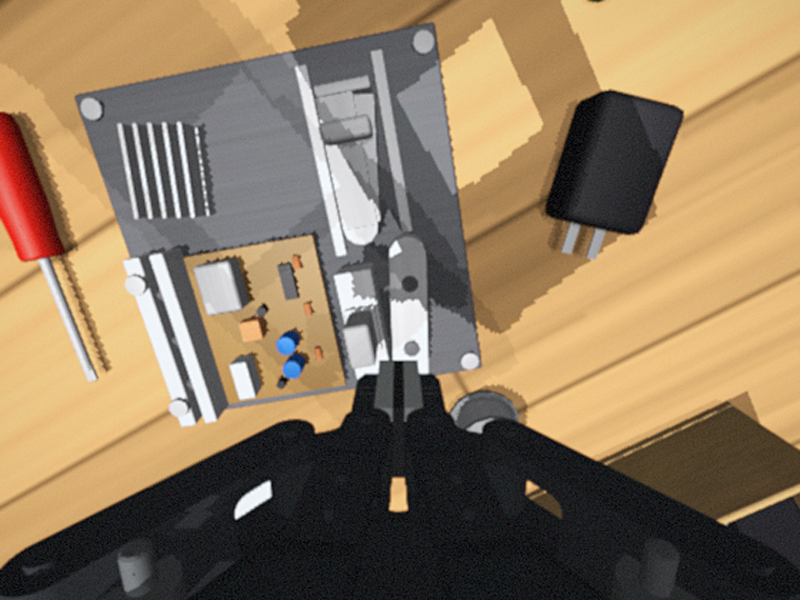

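The jig is clear in this view. Plate corners are at (77,95), (437,24) and (480,370). The butt's top edge is about (343,84), the tab (346,129), the nose end (363,243) and the bar post top (360,337). The channel ahead of the wedge looks clear.

Run:
```python
from h import *
d=np.load("p1.npz");T=cam(d["p"],d["e"]);k=.7
P=np.array([[-.105,-.105,.012],[-.105,.105,.012],[.105,.105,.012]])
j,r=fit(np.array([[77,95],[437,24],[480,370]])*k,P,T);print(j,r.round(1));np.save("jig",j)
for n,uv,z in[("buttTop",(343,84),.033),("tabtop",(345,127),.052),("nosetip",(365,244),.034),("postTopMid",(360,337),.068),("postleft",(343,340),.068),("postright",(373,338),.068),("jawtopcorner",(216,417),.036),("jawbackcorner",(160,250),.036),("ramp roundend",(403,234),.034),("boardL",(345,380),.021)]:
    w=ray(np.array(uv)*k,z,T);print(n,w.round(4),(w2jig(j,w)*1e3).round(1))
print(w2jig(j,d["p"])*1e3)
```

```text
[  0.5745308    0.07597013 -20.34983857] [-1.5 -0.4  0.4  0.2  1.3  0.8]
buttTop [0.5168 0.15   0.033 ] [[-79.9  49.3  33. ]]
tabtop [0.5382 0.1406 0.052 ] [[-56.5  47.9  52. ]]
nosetip [0.5943 0.1167 0.034 ] [[ 4.4 45.1 34. ]]
postTopMid [0.6323 0.0935 0.068 ] [[48.1 36.6 68. ]]
postleft [0.6293 0.0849 0.068 ] [[48.2 27.4 68. ]]
postright [0.6362 0.0992 0.068 ] [[49.8 43.2 68. ]]
jawtopcorner [ 0.6411 -0.0229  0.036 ] [[ 96.8 -69.5  36. ]]
jawbackcorner [0.5383 0.0134 0.036 ] [[-12.2 -71.3  36. ]]
ramp roundend [0.6003 0.1385 0.034 ] [[ 2.4 67.6 34. ]]
boardL [0.6655 0.057  0.021 ] [[91.9 13.9 21. ]]
[[ 43.77561175  58.03194386 140.83827045]]
```

```bash
python3 -m pendant '[[0.025,0.034,0,0.1,-1],[0.025,0.034,-0.1,0.165,-1],[0.025,0.034,-0.2,0.165,-1],[0.025,0.034,-0.3,0.165,-1],[0.025,0.034,-0.4,0.165,-1],[0.025,0.034,-0.45,0.165,-1],[0.025,0.034,-0.48,0.165,-1],[0.025,0.034,-0.48,0.165,-1]]'
python3 -c "
from h import *
s=robot.observe();print(w2jig(np.load('jig.npy'),s['position'])*1e3,s['wrist_force'])"
```

```text
t: 2.2
position: [0.641, 0.1218, 0.0451]
eef_rot: [-180.0, -0.0, 159.9]
wrist_force: [0.3, 0.3, -0.1]
width: 0.0003
finger_force: 0.0
[[46.38774107 66.08312278 45.10205871]] [ 0.28659299  0.29565723 -0.10001688]
```

```bash
cat > st.py <<'E'
from h import *
s=robot.observe();j=np.load('jig.npy');a=np.radians(j[2]);F=s['wrist_force']
print("jig",(w2jig(j,s['position'])*1e3).round(2)[0],"Fjig x,y,z",np.round([np.cos(a)*F[0]+np.sin(a)*F[1],-np.sin(a)*F[0]+np.cos(a)*F[1],F[2]],1),"T",s["torque"].round(2),"w",s["width"])
E
python3 -m pendant '[[-0.006,-0.016,0,0,-1],[-0.012,-0.032,0,0,-1],[-0.017,-0.047,0,0,-1],[-0.02,-0.055,0,0,-1],[-0.0225,-0.061,0,0,-1],[-0.025,-0.068,0,0,-1],[-0.025,-0.068,0,0,-1],[-0.025,-0.068,0,0,-1]]'; python3 st.py
```

```text
t: 3.2
position: [0.636, 0.1082, 0.0452]
eef_rot: [-180.0, -0.0, 159.9]
wrist_force: [0.9, 0.7, 1.3]
width: -0.0001
finger_force: 0.5
jig [46.43 51.56 45.19] Fjig x,y,z [0.6 1.  1.3] T [ 0.04 -0.15 -0.02] w -6.622201343850721e-05
```

```bash
python3 -m pendant '[[-0.002,-0.005,0,0,-1],[-0.004,-0.01,0,0,-1],[-0.006,-0.015,0,0,-1],[-0.008,-0.021,0,0,-1],[-0.009,-0.025,0,0,-1],[-0.0105,-0.028,0,0,-1],[-0.0105,-0.028,0,0,-1],[-0.0105,-0.028,0,0,-1]]'; python3 st.py
```

```text
t: 4.2
position: [0.6337, 0.1025, 0.0452]
eef_rot: [-180.0, -0.0, 159.9]
wrist_force: [-0.1, 0.9, 0.4]
width: 0.0001
finger_force: 0.4
jig [46.26 45.49 45.24] Fjig x,y,z [-0.4  0.8  0.4] T [ 0.05 -0.1  -0.04] w 0.00013107860120699323
```

```bash
python3 -m pendant '[[-0.001,-0.003,0,0,-1],[-0.002,-0.006,0,0,-1],[-0.003,-0.009,0,0,-1],[-0.004,-0.012,0,0,-1],[-0.005,-0.015,0,0,-1],[-0.006,-0.018,0,0,-1],[-0.007,-0.021,0,0,-1],[-0.0085,-0.023,0,0,-1]]'; python3 st.py
```

```text
t: 5.2
position: [0.6324, 0.0986, 0.0453]
eef_rot: [179.9, 0.0, 159.9]
wrist_force: [1.3, 7.4, -1.5]
width: 0.0
finger_force: 3.5
jig [46.39 41.35 45.31] Fjig x,y,z [-1.3  7.4 -1.5] T [ 1.1  -0.2  -0.02] w 2.1977929132814415e-06
```

```bash
python3 -m pendant '[[0,0,0,0,-1],[0,0,0,0,-1],[0,0,0,0,-1],[0,0,0,0,-1],[0,0,0,0,-1],[0,0,0,0,-1],[0,0,0,0,-1],[0,0,0,0,-1]]'; python3 st.py
```

```text
t: 6.2
position: [0.6324, 0.0986, 0.0453]
eef_rot: [179.9, 0.0, 159.9]
wrist_force: [1.2, 6.4, -1.1]
width: -0.0003
finger_force: 2.9
jig [46.39 41.37 45.28] Fjig x,y,z [-1.1  6.4 -1.1] T [ 0.97 -0.14  0.  ] w -0.0003148315632842934
```

```bash
python3 -m pendant '[[0.014,0.037,0,0,-1],[0.014,0.037,0.2,0,-1],[0,0.04,0.4,0,-1],[-0.2,0.11,0.4,0,-1],[-0.4,0.18,0.4,0,-1],[-0.6,0.25,0.35,0,-1],[-0.73,0.306,0.3,0,-1],[-0.73,0.306,0.3,0,-1]]'; python3 st.py
python3 - <<'E'
from h import *
s=robot.observe();im=robot.get_image("wrist");np.savez("p2",p=s["position"],e=s["eef_rot"])
cv2.imwrite("pics/w2.png",cv2.resize(im,(800,600),interpolation=cv2.INTER_CUBIC))
E
```

```text
t: 7.2
position: [0.4841, 0.1593, 0.1047]
eef_rot: [-179.9, -0.1, 160.0]
wrist_force: [-0.4, 0.1, 0.5]
width: 0.0
finger_force: 0.0
jig [-113.81   46.71  104.74] Fjig x,y,z [-0.4 -0.1  0.5] T [ 0.01  0.02 -0.02] w 1.4348345761287002e-05
```

View pics/w2.png

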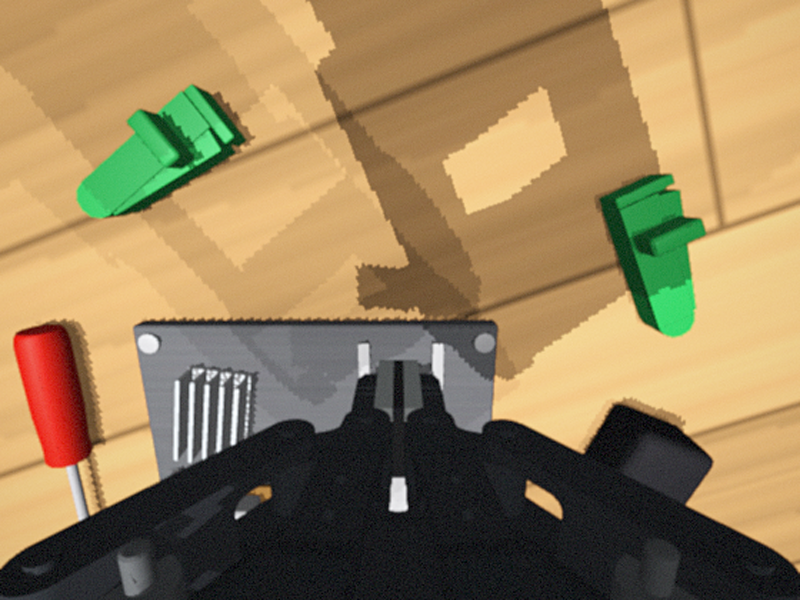

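The fingers are centred between the rails (363 and 439, tip 398) and square to the plate edge. The green look-alikes are clear. I'll lower behind the butt.

```bash
python3 -m pendant '[[0,0,-0.15,0,-1],[0,0,-0.3,0,-1],[0,0,-0.4,0,-1],[0,0,-0.425,0,-1],[0.023,-0.009,-0.425,0,-1],[0.046,-0.017,-0.425,0,-1],[0.07,-0.026,-0.425,0,-1],[0.07,-0.026,-0.425,0,-1]]'; python3 st.py
python3 -m pendant '[[0.006,-0.002,0,0,-1],[0.012,-0.004,0,0,-1],[0.018,-0.006,0,0,-1],[0.024,-0.008,0,0,-1],[0.03,-0.011,0,0,-1],[0.036,-0.013,0,0,-1],[0.042,-0.015,0,0,-1],[0.047,-0.017,0,0,-1]]'; python3 st.py
```

```text
t: 8.25
position: [0.501, 0.154, 0.0208]
eef_rot: [180.0, 0.1, 159.9]
wrist_force: [-0.7, 0.4, -0.4]
width: 0.0001
finger_force: 0.0
jig [-96.02  47.56  20.78] Fjig x,y,z [-0.8  0.1 -0.4] T [-0.01 -0.02 -0.04] w 9.246169269591588e-05
t: 9.25
position: [0.5096, 0.1505, 0.0202]
eef_rot: [-180.0, -0.0, 159.9]
wrist_force: [-2.0, 0.6, 0.1]
width: 0.0005
finger_force: 0.9
jig [-86.85  47.32  20.21] Fjig x,y,z [-2.  -0.1  0.1] T [0.03 0.27 0.02] w 0.00045532310578136125
```

```bash
python3 -m pendant '[[0.018,-0.0065,0,0,-1],[0.035,-0.013,0,0,-1],[0.053,-0.0195,0,0,-1],[0.07,-0.026,0,0,-1],[0.088,-0.0325,0,0,-1],[0.105,-0.039,0,0,-1],[0.123,-0.0455,0,0,-1],[0.14,-0.052,0,0,-1]]'; python3 st.py
python3 -m pendant '[[0.004,-0.0015,0,0,-1],[0.008,-0.003,0,0,-1],[0.012,-0.0045,0,0,-1],[0.016,-0.006,0,0,-1],[0.02,-0.0075,0,0,-1],[0.024,-0.009,0,0,-1],[0.028,-0.01,0,0,-1],[0.03,-0.011,0,0,-1]]'; python3 st.py
```

```text
t: 10.25
position: [0.5378, 0.1401, 0.0203]
eef_rot: [-180.0, -0.0, 159.9]
wrist_force: [-1.4, 1.1, -0.3]
width: -0.0
finger_force: 1.2
jig [-56.77  47.36  20.26] Fjig x,y,z [-1.7  0.6 -0.3] T [0.07 0.36 0.  ] w -3.0106125468126776e-05
t: 11.25
position: [0.5437, 0.138, 0.0203]
eef_rot: [180.0, 0.0, 159.9]
wrist_force: [-2.4, 0.6, -0.3]
width: -0.0003
finger_force: 1.0
jig [-50.49  47.43  20.29] Fjig x,y,z [-2.4 -0.3 -0.3] T [ 0.07  0.37 -0.04] w -0.0003023854232301801
```

```bash
for i in 1; do python3 -m pendant '[[0.004,-0.0015,0,0,-1],[0.008,-0.003,0,0,-1],[0.012,-0.0045,0,0,-1],[0.016,-0.006,0,0,-1],[0.02,-0.0075,0,0,-1],[0.024,-0.009,0,0,-1],[0.028,-0.01,0,0,-1],[0.03,-0.011,0,0,-1]]' >/dev/null; python3 st.py; done
```

```text
jig [-44.75  47.15  20.1 ] Fjig x,y,z [-7.1 -0.7  1.7] T [ 0.19  1.   -0.02] w -0.0002663234209295576
```

```bash
python3 -m pendant '[[0.004,-0.0015,0,0,-1],[0.008,-0.003,0,0,-1],[0.012,-0.0045,0,0,-1],[0.016,-0.006,0,0,-1],[0.02,-0.0075,0,0,-1],[0.024,-0.009,0,0,-1],[0.028,-0.01,0,0,-1],[0.03,-0.011,0,0,-1]]' >/dev/null; python3 st.py
```

```text
jig [-41.3   46.36  19.37] Fjig x,y,z [-16.1   0.7   2.9] T [1.07 2.31 0.03] w 0.00018129302899377606
```

```bash
python3 -m pendant '[[0,0,0,0,-1],[0,0,0,0,-1],[0,0,0,0,-1],[0,0,0,0,-1],[0,0,0,0,-1],[0,0,0,0,-1],[0,0,0,0,-1],[0,0,0,0,-1]]'>/dev/null; python3 st.py
python3 - <<'E'
from h import *
s=robot.observe();im=robot.get_image("wrist");np.savez("p3",p=s["position"],e=s["eef_rot"])
S=robot.get_image("scene")
cv2.imwrite("pics/s3.png",cv2.resize(S[180:270,240:370],(780,540),interpolation=cv2.INTER_CUBIC))
E
```

```text
jig [-41.27  46.37  19.38] Fjig x,y,z [-15.6  -0.4   2.6] T [ 0.97  2.29 -0.01] w -0.00022286749398553913
```

View pics/s3.png

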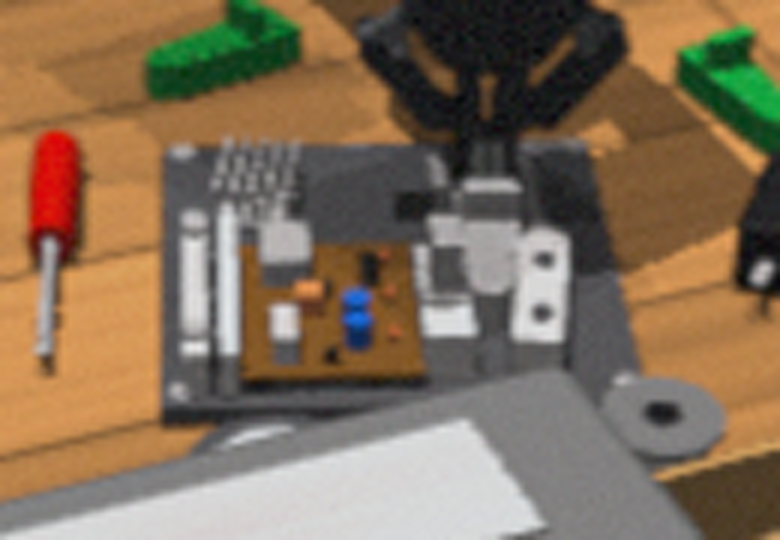

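The wedge sits jammed between bar and ramp at a steady 15.6 N, with its origin near x = +16. I'll back off straight and check.

```bash
python3 -m pendant '[[-0.02,0.0075,0,0,-1],[-0.05,0.0185,0,0,-1],[-0.1,0.037,0,0,-1],[-0.15,0.055,0,0,-1],[-0.15,0.055,0.2,0,-1],[-0.15,0.055,0.4,0,-1],[-0.05,0.018,0.6,0,-1],[0.1,-0.037,0.7,0,-1]]'; python3 -m pendant '[[0.2,-0.08,0,0,-1],[0.4,-0.16,0,0,-1],[0.55,-0.22,0,0,-1],[0.55,-0.22,0,0,-1],[0.55,-0.22,0,0,-1],[0.55,-0.22,0,0,-1],[0.55,-0.22,0,0,-1],[0.55,-0.22,0,0,-1]]';python3 st.py
python3 - <<'E'
from h import *
s=robot.observe();im=robot.get_image("wrist");np.savez("p4",p=s["position"],e=s["eef_rot"])
cv2.imwrite("pics/w4.png",cv2.resize(im,(800,600),interpolation=cv2.INTER_CUBIC))
E
```

```text
t: 15.35
position: [0.5762, 0.1267, 0.1629]
eef_rot: [179.9, 0.1, 160.0]
wrist_force: [0.6, 0.5, -0.1]
width: -0.0
finger_force: 0.0
t: 16.35
position: [0.6853, 0.0825, 0.1605]
eef_rot: [180.0, 0.0, 159.9]
wrist_force: [1.0, 0.4, 0.1]
width: -0.0
finger_force: 0.0
jig [101.61  44.62 160.48] Fjig x,y,z [0.8 0.7 0.1] T [0.03 0.01 0.02] w -2.310240051934893e-05
```

View pics/w4.png

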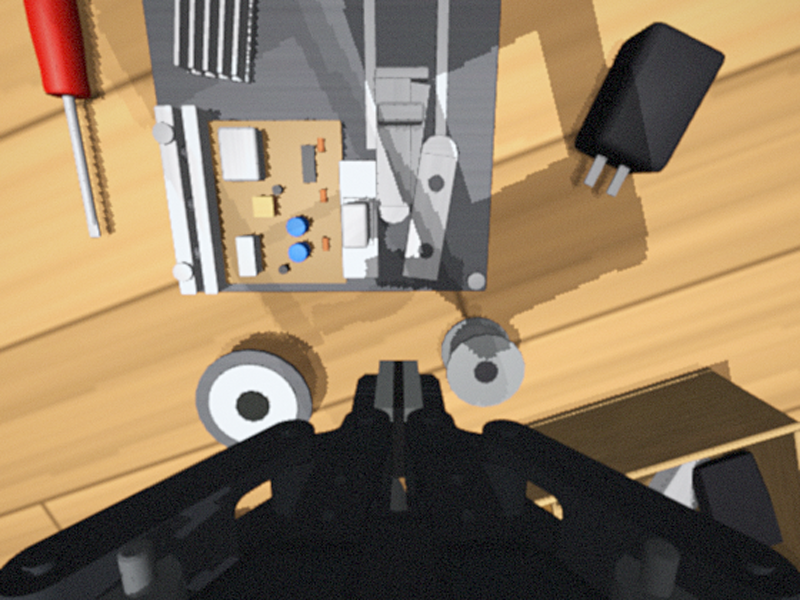

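The wedge (nose at (395,215)) is straight, with its flat side on the bar (377) and its other side on the ramp. The bar is on the board (341), the board is at the jaw (213), and the bystanders look untouched. I'll hand the job in.

```bash
python3 -c "
from workcell import robot
print(robot.job_done())"
```

```text
the job is handed in; nothing more can be done
None
```

The board is clamped: I pressed the bar home at about 6 N, then pushed the wedge in until it jammed at a steady 15.6 N. I backed the arm off clear of everything and handed the job in at about 16 s; no verdict came back.

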